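# Load two ball bearings into a spring magazine

## Task

Load the two loose ball bearings into the spring-loaded magazine on the bench, one at a time: set each one flat between the tops of the guide rods and press it down gently, feeling the force, past the retaining lips until they snap over it, and let it go so the lips hold it before you load the next. The second one meets hard rubber just after it snaps in, so stop pressing there: never squeeze the two bearings together with more than about 25 N, nor load the magazine with much over twice that. Leave the other things on the bench alone.

Things in the scene. Friction and masses are not known exactly. Their poses are not given: they have to be found in the camera images.
- magazine: Spring-loaded bearing magazine fixed to the bench: base plate 100 x 140 x 12 mm (x, y, z), on it a column of four upright guide rods, a white spring follower and two spring lips. Origin: centre of the base's underside; z up, the axis of the bearing well. The column's height on the base was set by hand and is NOT measured: it stands 0 to 12 mm above its lowest setting, and stays so during the job.
- rod_tops (a point): On the well's axis 92 mm above the origin: the height of the rods' round tops AT THE LOWEST SETTING of the column (this point does not move with it). Rods 10 mm thick, at 40 degrees either side of the magazine's +x and -x, leave a well of 49.4 mm. Nothing of the magazine is higher; slide blocks and housings reach 3 mm below the rod tops, up to 70 mm from the axis along y.
- nest (a point): On the axis 84.5 mm up (again for the lowest setting): where the underside of a bearing set between the rod tops comes to rest on the four sloping lip prongs; its top is then 6.5 mm above the rod tops and it can be let go. Pressed at its middle with about 5 to 16 N it wedges the spring lips (polished, slippery) apart and slides between them.
- lips (a point): On the axis 78 mm up (again for the lowest setting): underside of the lips, spring slides at +y and -y with two 9 mm prongs each. Prong edges on a 40 mm circle (closed fingertips pass), sloping up and outwards at 60 degrees. They snap back over a bearing when its top has passed this height, and hold it here (underside 14 mm lower) against the follower.
- stop (a point): On the axis 49.2 mm up (again for the lowest setting): tops of four stiff rubber bumpers (about 18 N per mm) that stop the lower bearing's underside. The follower starts level with the lips' underside; its spring pushes up with 6 N there, 10 N at the stop; rubbing lips add about 2 N. The second bearing pushes the first 14 mm down; at the stop its top is 0.8 mm below the lips' underside.
- bearing_0: Ball bearing: steel ring with dark seals, 47 mm outside diameter, 14 mm thick, 0.1 kg, lying flat on the bench, loose (its hole is closed to fingers: grip it by the outside). Origin: centre of its underside; z is its axis. It starts to the left of the magazine.
- bearing_1: Ball bearing: steel ring with dark seals, 47 mm outside diameter, 14 mm thick, 0.1 kg, lying flat on the bench, loose (its hole is closed to fingers: grip it by the outside). Origin: centre of its underside; z is its axis. It starts to the right of the magazine.
- pump_gear: loose dull-grey gear on a short shaft, stands on the bench (52 x 52 x 42 mm); not part of the job, leave alone
- putty_tin: small green round tin, 49 mm wide and 56 mm tall, on the bench; leave alone
- black_can: plain black can, 57 mm wide and 92 mm tall, on the bench; leave alone
- rocker_arm: small grey casting, 26 x 37 x 51 mm, on the bench; leave alone
- spark_plug: used spark plug lying on the bench, 21 mm thick and 64 mm long; leave alone
There are look-alikes about, which are no part of the job. What is shaped like the bearing_0 but blue is not meant.

How it is judged (in metres and radians):
On the way:
1. one bearing is snapped in under the lips, flat and let go, while the other is still out of the magazine ((((z of bearing_0 in the frame of magazine between 0.059 and 0.077 m and horizontal distance between bearing_0 and magazine below 0.004 m and angle between bearing_0's own z axis and vertical below 0.1 rad and linear speed of bearing_0 below 0.02 m/s and contact force between the fingers and bearing_0 below 0.3 N) and horizontal distance between bearing_1 and magazine above 0.06 m) or ((z of bearing_1 in the frame of magazine between 0.059 and 0.077 m and horizontal distance between bearing_1 and magazine below 0.004 m and angle between bearing_1's own z axis and vertical below 0.1 rad and linear speed of bearing_1 below 0.02 m/s and contact force between the fingers and bearing_1 below 0.3 N) and horizontal distance between bearing_0 and magazine above 0.06 m))), for 0.2 s.
At the end, for the whole second after the job is handed in: both bearings lie in the well under the lips, one on the other, in either order: undersides below 77 mm and 63.5 mm above the magazine's origin (and not more than 18 mm lower), within 4 mm of its axis, tilted less than 0.1 rad, at rest and let go ((((z of bearing_0 in the frame of magazine between 0.0455 and 0.0635 m and horizontal distance between bearing_0 and magazine below 0.004 m and angle between bearing_0's own z axis and vertical below 0.1 rad and linear speed of bearing_0 below 0.02 m/s and contact force between the fingers and bearing_0 below 0.3 N) and (z of bearing_1 in the frame of magazine between 0.059 and 0.077 m and horizontal distance between bearing_1 and magazine below 0.004 m and angle between bearing_1's own z axis and vertical below 0.1 rad and linear speed of bearing_1 below 0.02 m/s and contact force between the fingers and bearing_1 below 0.3 N)) or ((z of bearing_1 in the frame of magazine between 0.0455 and 0.0635 m and horizontal distance between bearing_1 and magazine below 0.004 m and angle between bearing_1's own z axis and vertical below 0.1 rad and linear speed of bearing_1 below 0.02 m/s and contact force between the fingers and bearing_1 below 0.3 N) and (z of bearing_0 in the frame of magazine between 0.059 and 0.077 m and horizontal distance between bearing_0 and magazine below 0.004 m and angle between bearing_0's own z axis and vertical below 0.1 rad and linear speed of bearing_0 below 0.02 m/s and contact force between the fingers and bearing_0 below 0.3 N)))); the robot touches nothing.
It fails at once if the two bearings are squeezed together with more than 30 N (contact force between bearing_0 and bearing_1 above 30 N).
It fails at once if the magazine is loaded with more than 70 N, all its contacts added up (contact force between magazine and anything else above 70 N).
It fails at once if another thing on the bench is shifted by more than 30 mm (distance of any of pump_gear, putty_tin, black_can, rocker_arm, spark_plug from where it was at the start of the episode above 0.03 m).
It also fails if it takes over 72 s, if anything falls off the work surface, if the arm or the gripper's body presses on something with over 40 N, if the wrist force passes 120 N, or if a joint passes its speed limit or range.

## Robot

A 7-joint arm with a two-finger parallel gripper is mounted at the origin on a cart in front of the work surface, level with it; the furniture and walls round the work are solid. World frame = base frame: x ahead of the robot, y to its left, z up, the work surface at z = 0. Lengths are in mm, angles in degrees, forces in N, time in s.
With the tool pointing down it reaches from about 350 to 900 mm from the base axis. Payload 7.2 kg.
Tool frame: the origin (TCP) lies where the fingers leave the gripper's body, on its centre line; the fingertips stand 80 mm ahead of it and the grasp point (between the pads) lies 61 mm ahead of it; z points along the fingers, y is the line along which they close (so a half turn about z gives the same grasp; the last joint's range is limited). The gripper opens to 88 mm and grips with 3 to 60 N. Pads are 20 mm wide; open, the fingers measure 115 mm over their backs; the gripper's body (75 mm by 178 mm) begins 61 mm behind the grasp point.
Start: joints at [71.379, 23.554, -0.728, 91.456, 0.321, 64.991, -4.71], TCP at [158.729, -604.509, 302.653] pointing down, gripper open.
Joint ranges: [-169.25, 169.25], [-16.82, 113.86], [-84.01, 82.57], [7.8, 145.47], [-59.2, 239.2], [7.22, 106.19], [-163.78, 163.78]. Speed limits (degrees/s): [136.94, 136.94, 172.46, 172.46, 180, 180, 180].

## Interface

Orientations are given as [roll, pitch, yaw] about the fixed x, y, z axes, in that order (R = Rz(yaw) Ry(pitch) Rx(roll)).
In Python, from station import bot, grab_frame, get_calibration, ticket, models gives the robot as it stands.
- The arm moves only by the shell command python3 -m creep 'ROWS'. ROWS is JSON, one flat list of numbers, 5 for each row, row after row: the shift along the tool's x, y, z in units of 25 mm (1.0 is 25 mm), then the turn about the tool's z in rad, then the opening, from 0 (shut) to 1 (fully open). A call has 1 to 8 rows; each row shifts and turns the commanded pose from where the row before left it, along the tool's axes as they then stand; what a row does not reach is not made up. A row lasts 1/10 s, in which the tool goes at most 50 mm and 8.59 degrees, less where a joint would pass 70% of its speed; a pose out of reach is approached as far as the arm can. A call is refused whole if a number of a shift passes 1 or a number of a turn 0.15, either way. A call with a gripper value outside its range is refused whole. The fingers move at their own pace and stop on an object; the grip force is fixed at half the most. Time passes only in rows, so rows that do not move let the fingers close. It gives the time, the measured TCP pose, the force, the opening and the grip force at its end, in the units of the state.
- bot.state(): the state, without advancing time (a new reading comes with each control period).
- grab_frame(name): name is "scene" or "top" or "wrist"; returns (picture, depth): 400x640x3 uint8, red, green, blue; 400x640 float32, mm along the optical axis (not along the pixel's ray), 0 where there is no reading.
- get_calibration(name): a dict with "intrinsics" (3x3 intrinsics, pixels), "dist_coeffs" ([k1, k2, p1, p2, k3] as OpenCV has them; the pictures are not rectified), "eye" and "rotation" of the camera in the world. Camera axes: x right, y down, z forward; pixel columns grow to the right and rows downward; lengths in mm; the calibration is good to about 2 mm. A picture is of the moment at which its call begins: read the wrist's pose just before it. get_calibration takes no time and is no camera call; for the wrist camera it gives the pose at the moment of the call.
- ticket.hand_in(): hands the job in; it is judged then, once.
Trained networks look in the newest picture that a camera, given by its name, has taken for a name from the list of things; names that differ only in an ending like _2 or _b are one class to them, and where a whole thing is asked for, a point or a joint stands for the part that bears it (a point fixed in the world has none). Each returns a list of dicts, best first, with "score" (0 to 1); they miss things now and then, are a little off and sometimes report something else, mostly with a low value. They report only what shows in the picture. A call takes as long as a camera call. They do not tell look-alikes from the thing itself.
- models.spot_in(camera, name): "box" ([centre column, centre row, width, height] in pixels, round what is visible of it).
- models.silhouettes(camera, name): "pixels" (400x640 bool, what is visible of it) and "box" ([centre column, centre row, width, height] in pixels, round what is visible of it).
The state is a dict: "clock": time; "qpos": joint angles; "dq": joint speeds; "effort": joint torques, N m; "tcp_pos": TCP position; "eef_rot": TCP orientation; "ft_force": force on the tool from outside, world axes, zero at the start; "torque": the same for the moment, N m; "opening": finger opening in mm; "finger_force": force on a finger pad.
Only numpy, scipy, OpenCV 4.12 (cv2) and the standard library are available. Lean on these libraries where they do the work, as an engineer would, in place of code of your own. Each camera call takes 0.05 s, during which the arm holds its last target. There are 200 camera calls.

## Working session

There is one attempt and no reset: what is moved stays moved. The work goes in short steps, Python scripts to look and compute and a shell command to move; the robot and the scene stay as the last step left them, time stands still between calls to the robot, and variables do not carry over. Pictures are saved under pics/ and viewed, at most 10 in all, crops included, and the job is handed in when it is done.

```bash
ls; mkdir -p pics
cat > h.py <<'E'
import numpy as np, cv2
from scipy.spatial.transform import Rotation as R
from station import bot, grab_frame, get_calibration, ticket, models
def cal(c):
    k=get_calibration(c); return np.array(k["intrinsics"],float),np.array(k["dist_coeffs"],float),np.array(k["eye"],float),np.array(k["rotation"],float)
def rays(c,uv):
    K,D,e,Rm=cal(c); p=cv2.undistortPoints(np.array(uv,float).reshape(-1,1,2),K,D).reshape(-1,2)
    return e,np.c_[p,np.ones(len(p))]@Rm.T
def cloud(c,depth,mask):
    v,u=np.nonzero(mask&(depth>0)); e,d=rays(c,np.c_[u,v]); return e+d*depth[v,u][:,None]
def onplane(c,uv,z):
    e,d=rays(c,uv); return e+d*((z-e[2])/d[:,2])[:,None]
E
python3 - <<'E'
from h import *
s=bot.state(); print({k:np.round(v,2) for k,v in s.items()})
for c in ("top","scene"):
    im,d=grab_frame(c); cv2.imwrite(f"pics/{c}0.png",im[:,:,::-1]); print(c,np.round(cal(c)[2]),np.round(cal(c)[3],2).tolist(),cal(c)[0][0,0])
    for n in ("magazine","bearing_0","pump_gear","putty_tin","black_can","rocker_arm","spark_plug"):
        for r in models.silhouettes(c,n):
            P=cloud(c,d,r["pixels"]); print(n,round(r["score"],2),np.round(r["box"]),np.round(np.median(P,0)),np.round(np.percentile(P[:,2],98)),im[r["pixels"]].mean(0).round())
E
```

```text
pics
{'clock': np.float64(0.0), 'qpos': array([71.38, 23.6 , -0.73, 91.5 ,  0.32, 64.99, -4.71]), 'dq': array([ 0.11,  0.02,  0.03,  0.06, -0.04,  0.1 ,  0.02]), 'effort': array([ 0.000e+00, -5.879e+01,  6.400e-01, -2.911e+01, -5.000e-02,
        2.000e-02,  0.000e+00]), 'tcp_pos': array([ 158.61, -604.16,  301.81]), 'eef_rot': array([-1.7991e+02,  1.0000e-02,  1.4720e+01]), 'ft_force': array([-0.5 , -0.34, -0.07]), 'torque': array([0.06, 0.05, 0.04]), 'finger_force': np.float64(0.0), 'opening': np.float64(87.85)}
top [ 323.   14. 1220.] [-167.82, 0.18, -91.8] 397.04166146530076Traceback (most recent call last):
  File "<stdin>", line 7, in <module>
  File "h.py", line 10, in cloud
    v,u=np.nonzero(mask&(depth>0)); e,d=rays(c,np.c_[u,v]); return e+d*depth[v,u][:,None]
                                                                   ~^~~~~~~~~~~~~~~~~~~~~
ValueError: operands could not be broadcast together with shapes (3,) (1588,1588)
```

```bash
sed -i 's/np.array(k\["rotation"\],float)$/R.from_euler("xyz",k["rotation"],degrees=True).as_matrix()/' h.py
python3 - <<'E'
from h import *
for c in ("top","scene"):
    im,d=grab_frame(c); cv2.imwrite(f"pics/{c}0.png",im[:,:,::-1]); print(c,np.round(cal(c)[2]),np.round(cal(c)[3],2).tolist(),cal(c)[0][0,0])
    for n in ("magazine","bearing_0","pump_gear","putty_tin","black_can","rocker_arm","spark_plug"):
        for r in models.silhouettes(c,n):
            P=cloud(c,d,r["pixels"]); print(n,round(r["score"],2),np.round(r["box"]),np.round(np.median(P,0)),np.round(np.percentile(P[:,2],98)),im[r["pixels"]].mean(0).round())
E
```

```text
top [ 323.   14. 1220.] [[-0.03, -0.98, 0.21], [-1.0, 0.03, -0.0], [-0.0, -0.21, -0.98]] 397.04166146530076
magazine 0.86 [310. 200.  50.  34.] [562.  35.  84.] 102.0 [218. 216. 216.]
bearing_0 0.66 [231. 218.  15.  15.] [530. 283.  14.] 19.0 [ 90. 134. 223.]
bearing_0 0.62 [244. 247.  13.  18.] [447. 246.  14.] 19.0 [235. 231. 224.]
bearing_0 0.49 [397. 232.  19.  15.] [ 475. -224.   14.] 18.0 [231. 227. 220.]
pump_gear 0.72 [176. 217.  18.  17.] [537. 452.  11.] 44.0 [187. 180. 168.]
putty_tin 0.81 [241. 167.  19.  18.] [684. 246.  56.] 60.0 [143. 170. 146.]
black_can 0.59 [393. 166.  25.  24.] [ 659. -213.   81.] 95.0 [109. 104.  96.]
rocker_arm 0.66 [438. 178.  16.  12.] [ 636. -367.   26.] 50.0 [199. 193. 183.]
scene [-161.  475.  947.] [[-0.53, -0.61, 0.59], [-0.85, 0.37, -0.38], [0.01, -0.7, -0.71]] 429.69250086597975
magazine 0.6 [304. 212.  57.  59.] [558.  41.  49.] 100.0 [160. 156. 156.]
bearing_0 0.74 [234. 263.  18.  16.] [527. 285.  13.] 18.0 [ 50. 113. 198.]
bearing_0 0.66 [261. 280.  18.  19.] [447. 245.  14.] 18.0 [211. 202. 193.]
bearing_0 0.57 [395. 205.  12.  18.] [ 472. -223.   13.] 18.0 [196. 187. 178.]
pump_gear 0.69 [172. 288.  17.  21.] [538. 455.  12.] 44.0 [165. 157. 147.]
putty_tin 0.79 [224. 216.  18.  24.] [676. 251.  50.] 60.0 [129. 145. 120.]
putty_tin 0.51 [304. 214.  55.  60.] [557.  44.  41.] 100.0 [158. 154. 154.]
black_can 0.84 [357. 162.  15.  35.] [ 655. -207.   62.] 95.0 [73. 68. 63.]
```

View pics/top0.png

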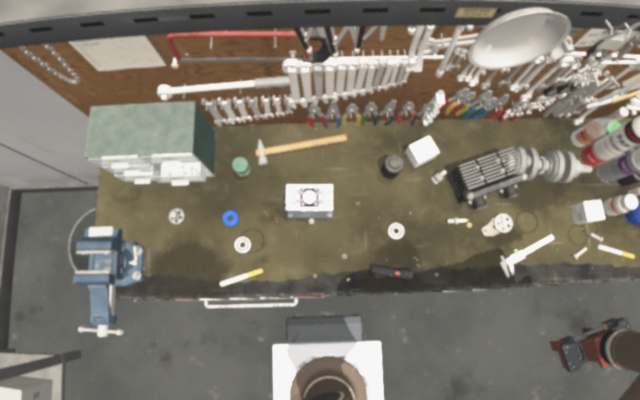

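```bash
cat >> h.py <<'E'
def go(x,y,z,yaw=None):
    "units of shift in tool axes (current yaw) to bring TCP to x,y,z; turn rad about tool z"
    s=bot.state(); M=R.from_euler("xyz",s["eef_rot"],degrees=True).as_matrix()
    d=M.T@(np.array([x,y,z])-s["tcp_pos"])/25
    t=0 if yaw is None else -np.radians((yaw-s["eef_rot"][2]+90)%180-90)
    print("pos",np.round(s["tcp_pos"],2),"rpy",np.round(s["eef_rot"],2),"t",round(float(s["clock"]),2),"F",np.round(s["ft_force"],1),"units",np.round(d,3),"turn",round(float(t),4))
E
python3 - <<'E'
from h import *
go(400,-224,302)
K,D,e,Rm=cal("wrist"); s=bot.state(); M=R.from_euler("xyz",s["eef_rot"],degrees=True).as_matrix()
print("cam in tool",M.T@(e-s["tcp_pos"]),(M.T@Rm).round(3).tolist(),K)
im=cv2.imread("pics/top0.png"); c=[cv2.resize(im[y-25:y+25,x-32:x+32],None,fx=6,fy=6,interpolation=2) for x,y in((238,232),(396,231))]
cv2.imwrite("pics/crop.png",np.hstack(c))
E
```

```text
pos [ 158.75 -604.51  302.66] rpy [180.     0.    14.72] t 0.9 F [ 0.5 -0.7 -1.3] units [ 13.2   -12.27    0.026] turn 0.0
cam in tool [ 72.84716019  -0.25679349 -81.5795159 ] [[0.001, -0.964, -0.267], [1.0, 0.001, 0.0], [0.0, -0.267, 0.964]] [[339.85171145   0.         320.66931455]
 [  0.         339.85171145 202.67060035]
 [  0.           0.           1.        ]]
```

View pics/crop.png

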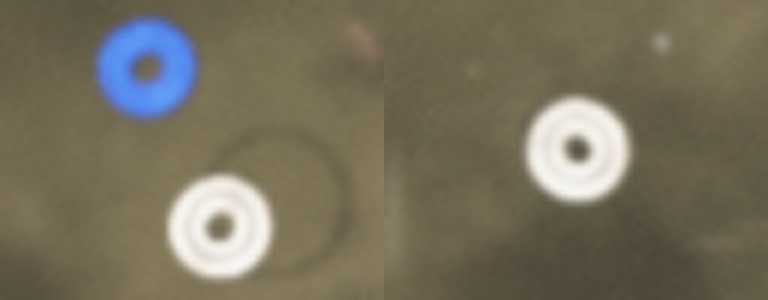

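```bash
python3 -m creep '[1,-0.8,0,0,1, 1,-0.8,0,0,1, 1,-0.8,0,0,1, 1,-0.8,0,0,1, 1,-0.8,0,0,1, 1,-0.8,0,0,1, 1,-0.8,0,0,1, 1,-0.8,0,0,1]' && python3 -m creep '[1,-0.8,0,0,1, 1,-0.8,0,0,1, 1,-0.8,0,0,1, 1,-0.8,0,0,1, 1,-0.8,0,0,1, 1,-0.7,0,0,1, 1,-0.6,0,0,1, 0.5,-0.4,0,0,1]'  && python3 -m creep '[0,0,0,-0.146,1,0,0,0,-0.146,1,0,0,0,-0.146,1,0,0,0,-0.146,1,0,0,0,-0.146,1,0,0,0,-0.146,1,0,0,0,-0.146,1,0,0,0,-0.146,1]' && python3 -m creep '[0,0,0,-0.146,1,0,0,0,0,1,0,0,0,0,1]'
python3 - <<'E'
from h import *
go(473,-224,302,90)
im,d=grab_frame("wrist"); cv2.imwrite("pics/w1.png",im[:,:,::-1])
for r in models.silhouettes("wrist","bearing_1"):
    P=cloud("wrist",d,r["pixels"]); print(round(r["score"],2),np.round(r["box"]),np.round(np.median(P,0),1),np.percentile(P[:,2],[2,50,98]).round(1), ((P[:,:2].min(0)+P[:,:2].max(0))/2).round(1), onplane("wrist",[r["box"][:2]],14).round(1))
E
```

```text
clock: 1.7
tcp_pos: [312.2, -397.9, 302.9]
eef_rot: [180.0, -0.0, 14.7]
ft_force: [0.1, -1.2, 0.2]
opening: 87.9
finger_force: 0.0
clock: 2.5
tcp_pos: [458.3, -211.4, 302.9]
eef_rot: [-180.0, -0.1, 14.9]
ft_force: [-1.1, -0.4, 0.4]
opening: 87.9
finger_force: 0.0
clock: 3.3
tcp_pos: [456.7, -213.6, 302.8]
eef_rot: [180.0, 0.0, 82.0]
ft_force: [-0.5, -0.7, -0.0]
opening: 87.8
finger_force: 0.0
clock: 3.6
tcp_pos: [456.6, -213.7, 302.7]
eef_rot: [180.0, 0.0, 89.7]
ft_force: [-0.2, -0.4, -0.5]
opening: 87.3
finger_force: 0.0
pos [ 456.64 -213.65  302.7 ] rpy [179.99   0.    89.74] t 3.6 F [-0.2 -0.4 -0.5] units [-0.411  0.656  0.028] turn -0.0046
0.78 [339. 186.  43.  42.] [ 475.6 -222.6   12.7] [ 0.  12.7 14.8] [ 475.5 -223.1] [[ 476.7 -223.1   14. ]]
```

```bash
python3 -m creep '[-0.38,0.77,0.5,-0.0046,1, 0,0,0.8,0,1, 0,0,1,0,1, 0,0,1,0,1, 0,0,0.7,0,1, 0,0,0,0,1, 0,0,0,0,1]'
python3 - <<'E'
from h import *
im,d=grab_frame("wrist"); cv2.imwrite("pics/w2.png",im[:,:,::-1])
for r in models.silhouettes("wrist","bearing_1"):
    P=cloud("wrist",d,r["pixels"]); T=P[P[:,2]>11]; print(round(r["score"],2),np.round(r["box"]),np.percentile(P[:,2],[2,50,98]).round(1), ((T[:,:2].min(0)+T[:,:2].max(0))/2).round(1),np.ptp(T[:,:2],axis=0), onplane("wrist",[r["box"][:2]],14).round(1))
go(476,-223,73,90)
E
```

```text
clock: 4.4
tcp_pos: [476.2, -222.9, 202.9]
eef_rot: [-180.0, -0.0, 90.2]
ft_force: [0.3, -0.0, -0.3]
opening: 87.7
finger_force: 0.0
0.67 [321. 199.  56.  59.] [ 3.5 13.6 15.4] [ 475.4 -224.4] [46.53101692 46.98822777] [[ 477.  -222.4   14. ]]
pos [ 476.56 -223.16  203.78] rpy [1.7991e+02 4.0000e-02 9.0220e+01] t 4.5 F [ 0.3  0.2 -0.5] units [ 0.01  -0.031  5.231] turn 0.0039
```

View pics/w2.png

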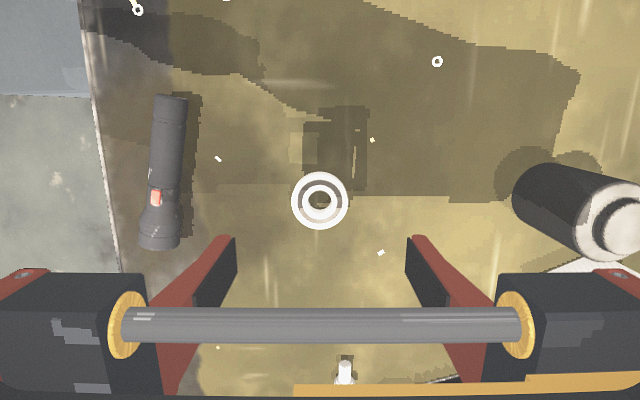

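```bash
python3 -m creep '[-0.02,-0.01,1,0,1, 0,0,1,0,1, 0,0,1,0,1, 0,0,1,0,1, 0,0,0.5,0,1, 0,0,0.28,0,1, 0,0,0,0,1, 0,0,0,0,0.4]' && python3 -m creep '[0,0,0,0,0.4,0,0,0,0,0.4,0,0,0,0,0.4,0,0,0,0,0.4,0,0,0,0,0.4,0,0,0,0,0.4]'
```

```text
clock: 5.3
tcp_pos: [476.3, -223.7, 84.1]
eef_rot: [179.9, 0.0, 90.3]
ft_force: [-0.6, -0.1, 0.3]
opening: 83.1
finger_force: 0.0
clock: 5.9
tcp_pos: [475.7, -223.6, 83.3]
eef_rot: [180.0, 0.0, 90.3]
ft_force: [-0.3, -0.2, 3.4]
opening: 46.4
finger_force: 30.0
```

```bash
python3 -m creep '[0,0,-0.4,0,0.4, 0,0,-1,0,0.4, 0,0,-1,0,0.4, 0,0,-1,0,0.4, 0,0,-1,0,0.4, 0,0,-1,0,0.4, 1,0.5,-1,0,0.4, 1,0.5,-1,0,0.4]' && python3 -m creep '[1,0.5,-0.7,0,0.4, 1,0.5,-0.66,0,0.4, 1,0.5,0,0,0.4, 1,0.5,0,0,0.4, 0.5,0.2,0,0,0.4, 0,0,0,0,0.4, 0,0,0,0,0.4, 0,0,0,0,0.4]'
cat > mag.py <<'E'
from h import *
import sys
im,d=grab_frame("wrist"); cv2.imwrite(f"pics/{sys.argv[1]}.png",im[:,:,::-1])
go(560,35,302,90)
for r in models.silhouettes("wrist","magazine")[:2]:
    m=r["pixels"]; P=cloud("wrist",d,m); print(round(r["score"],2),np.round(r["box"]),np.percentile(P[:,2],[2,50,90,98,99.5]).round(1))
    for lo,hi in((-99,6),(6,18),(60,85),(85,130)):
        T=P[(P[:,2]>lo)&(P[:,2]<hi)]
        if len(T)>20:
            c,w,a=cv2.minAreaRect(T[:,:2].astype(np.float32)); print(lo,hi,len(T),np.round(c,1),np.round(w,1),round(a,1),"medz",np.median(T[:,2]).round(1))
    np.savez(f"{sys.argv[1]}.npz",P=P,d=d,m=m)
E
python3 mag.py m1
```

```text
clock: 6.7
tcp_pos: [500.1, -173.4, 269.8]
eef_rot: [180.0, 0.0, 90.1]
ft_force: [0.6, -0.1, -1.7]
opening: 46.0
finger_force: 30.0
clock: 7.5
tcp_pos: [554.4, -62.4, 302.0]
eef_rot: [-180.0, 0.0, 90.1]
ft_force: [0.2, 0.1, -0.2]
opening: 46.3
finger_force: 30.0
pos [554.46 -62.34 302.02] rpy [-1.7997e+02  4.0000e-02  9.0140e+01] t 7.55 F [ 0.3 -0.4 -0.1] units [ 3.893e+00  2.310e-01 -2.000e-03] turn 0.0024
0.75 [342.  82. 108. 159.] [10.5 83.6 97.2 98.5 99.9]
-99 6 102 [574.9  36.4] [166.7 107.1] 88.4 medz -0.3
6 18 2349 [568.5  38.3] [138.2  91.1] 88.1 medz 11.6
60 85 6226 [573.2  33.8] [127.2  76.6] 88.1 medz 83.0
85 130 6099 [572.6  31.3] [126.7  73.2] 89.4 medz 96.3
```

View pics/m1.png

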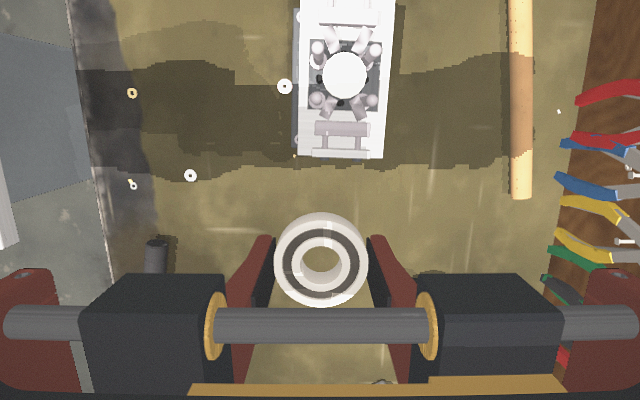

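```bash
python3 -m creep '[0.8,0.4,0,0,0.4, 0.8,0.1,0,0,0.4, 0.4,0,0,0,0.4, 0,0,0,0,0.4, 0,0,0,0,0.4, 0,0,0,0,0.4]'
python3 mag.py m2
cat > disc.py <<'E'
from h import *
import sys
n=sys.argv[1]; im=cv2.imread(f"pics/{n}.png"); d=np.load(n+".npz")["d"]; m=np.load(n+".npz")["m"]
v,u=np.nonzero(d>0); 
K=cal("wrist"); e,dr=rays("wrist",np.c_[u,v]); P=e+dr*d[v,u][:,None]
c0=np.array([float(a) for a in sys.argv[2:4]])
# follower disc: bright, plane
X=P-np.r_[c0,0]; r=np.hypot(X[:,0],X[:,1]); w=im[v,u].min(1)
k=(r<10); z0=np.median(P[k,2]); print("follower z",z0.round(2),"n",k.sum())
bright=np.zeros(d.shape,np.uint8); s=(w>235)&(abs(P[:,2]-z0)<3)&(r<32); bright[v[s],u[s]]=1
bright=cv2.morphologyEx(bright,cv2.MORPH_OPEN,np.ones((7,7)))
cs=max(cv2.findContours(bright,0,1)[0],key=cv2.contourArea)
(cx,cy),ax,a=cv2.fitEllipse(cs); print("ellipse",cx,cy,ax,"->",onplane("wrist",[[cx,cy]],z0).round(2))
# rods: high points
top=(r<45)&(r>20)&(P[:,2]>z0+9)&(P[:,2]<z0+20)
th=np.degrees(np.arctan2(X[:,1],X[:,0]))
for q in(40,140,-40,-140):
    k=top&(abs((th-q+180)%360-180)<25); T=P[k]
    if k.sum()>5: print(q,k.sum(),"bbox c",((T.min(0)+T.max(0))/2)[:2].round(1),"z",np.percentile(T[:,2],[50,90,98]).round(1))
E
python3 disc.py m2 572 33
```

```text
clock: 8.2
tcp_pos: [567.1, -12.0, 302.1]
eef_rot: [-180.0, 0.0, 90.2]
ft_force: [-0.1, 0.3, -1.0]
opening: 46.5
finger_force: 30.0
pos [567.11 -11.9  302.11] rpy [-1.7999e+02  4.0000e-02  9.0170e+01] t 8.25 F [-0.4 -0.  -1.8] units [ 1.877 -0.279  0.003] turn 0.003
0.66 [328. 134. 100. 168.] [10.6 83.7 97.3 98.5 99.7]
6 18 1840 [573.1  38. ] [138.2 100.3] 88.0 medz 11.5
60 85 6075 [573.2  38.1] [135.9  76.6] 88.1 medz 83.0
85 130 6102 [573.4  40. ] [137.7  71.9] 85.2 medz 96.3
follower z 86.02 n 423Traceback (most recent call last):
  File "disc.py", line 12, in <module>
    cs=max(cv2.findContours(bright,0,1)[0],key=cv2.contourArea)
ValueError: max() iterable argument is empty
```

View pics/m2.png

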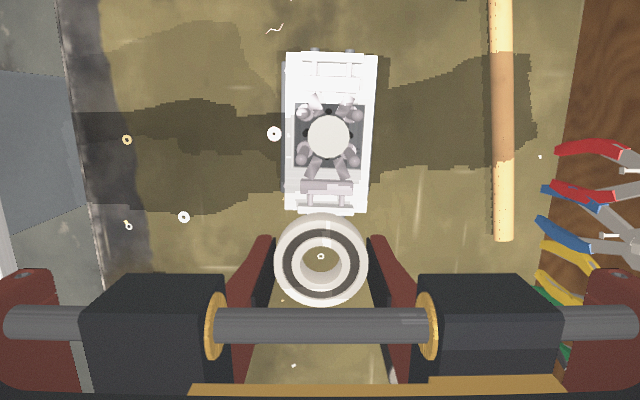

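```bash
sed -i 's/w>235/w>float(sys.argv[4])/' disc.py; python3 -c "
import cv2;i=cv2.imread('pics/m2.png');print(i[136,300:360].min(1),i[110:165,329].min(1));d=__import__('numpy').load('m2.npz')['d'];print(d[136,300:360].round())"; for t in 190 205; do python3 disc.py m2 573 38 $t; done
```

```text
[107 109 110  89  60  53  63 132 225 228 225 226 226 227 226 226 227 227
 227 224 226 226 226 226 227 226 225 226 226 224 228 226 225 227 227 228
 227 227 227 226 225 225 226 227 224 225 227 226 234 154  63  48  61 109
 132 133 130 127 128 129] [ 56  57  51  48  72 203 230 229 227 229 228 228 228 226 227 228 227 227
 228 226 227 227 227 226 226 225 224 226 225 224 227 226 227 226 225 225
 224 225 225 225 225 226 225 225 225 226 229 188  94  93 103 103 103 105
 104]
[365. 366. 366. 365. 322. 321. 323. 367. 293. 292. 293. 293. 293. 293.
 293. 292. 294. 294. 291. 293. 292. 293. 293. 293. 293. 292. 293. 293.
 293. 293. 293. 293. 294. 292. 293. 293. 293. 293. 292. 293. 294. 293.
 294. 294. 294. 292. 293. 294. 293. 292. 322. 321. 322. 367. 367. 367.
 365. 365. 366. 366.]
follower z 85.99 n 425
ellipse 327.5811462402344 135.8500213623047 (39.55193328857422, 40.958194732666016) -> [[572.75  38.83  85.99]]
40 263 bbox c [592.4  65.1] z [ 97.5  99.4 100.7]
140 200 bbox c [553.9  66.2] z [ 97.6  99.6 100.7]
-40 186 bbox c [591.4  10.7] z [ 97.5  99.5 100.3]
-140 243 bbox c [553.6  11.2] z [ 97.4  99.5 100.6]
follower z 85.99 n 425
ellipse 327.5951843261719 135.9070587158203 (39.452335357666016, 40.68232727050781) -> [[572.77  38.78  85.99]]
40 263 bbox c [592.4  65.1] z [ 97.5  99.4 100.7]
140 200 bbox c [553.9  66.2] z [ 97.6  99.6 100.7]
-40 186 bbox c [591.4  10.7] z [ 97.5  99.5 100.3]
-140 243 bbox c [553.6  11.2] z [ 97.4  99.5 100.6]
```

```bash
cat > held.py <<'E'
from h import *
import sys
im,d=grab_frame("wrist"); s=bot.state(); t=s["tcp_pos"]; zt=t[2]-69.3
for r in models.silhouettes("wrist","bearing_1"):
    P=cloud("wrist",d,r["pixels"]); T=P[abs(P[:,2]-zt)<4]
    if len(T)<50: continue
    print(round(r["score"],2),np.round(r["box"],1),"medz",np.median(T[:,2])-zt,"depth c-tcp",((T.min(0)+T.max(0))/2-t)[:2].round(2),np.ptp(T[:,:2],axis=0).round(1),"box-tcp",(onplane("wrist",[r["box"][:2]],zt)-t)[0,:2].round(2))
    c=max(cv2.findContours(r["pixels"].astype(np.uint8),0,1)[0],key=cv2.contourArea);(a,b),ax,_=cv2.fitEllipse(c); print("ell",a,b,ax,(onplane("wrist",[[a,b]],zt)-t)[0,:2].round(2))
E
python3 held.py
python3 - <<'E'
from h import *
# top/scene check of magazine: disc triangulation
for c in("top","scene"):
    im,d=grab_frame(c)
    r=models.silhouettes(c,"magazine")
    for q in r[:1]:
        P=cloud(c,d,q["pixels"]); k=(np.hypot(P[:,0]-572.8,P[:,1]-38.6)<8)&(P[:,2]>70); print(c,q["score"],"z near axis",np.percentile(P[k,2],[10,50,90]).round(1),k.sum())
        T=P[(P[:,2]>5)&(P[:,2]<110)]; print(((T.min(0)+T.max(0))/2).round(1),np.ptp(T,axis=0).round(1),"z98",np.percentile(T[:,2],[98,99.5]).round(1))
E
```

```text
0.81 [319.6 261.4  94.1  95.2] medz -1.087439919430409 depth c-tcp [-0.35 -0.06] [45.8 47.2] box-tcp [-0.51  2.03]
ell 320.193603515625 259.8589782714844 (93.9088134765625, 95.38819885253906) [-0.22  2.85]
top 0.85 z near axis [85.1 87.1 89.8] 22
[570.9  40.3  54.6] [ 99.4 130.9  98.5] z98 [100.8 102.5]
scene 0.58 z near axis [83.2 87.2 89.3] 20
[573.3  37.7  54.8] [105.7 142.   99.5] z98 [100.6 101.8]
```

```bash
python3 -m creep '[0.7,0.12,0,0.038,0.4, 0.7,0.12,0,0,0.4, 0.62,0.02,0.5,0,0.4, 0,0,1,0,0.4, 0,0,1,0,0.4, 0,0,0.8,0,0.4, 0,0,0.5,0,0.4, 0,0,0,0,0.4]' && python3 -m creep '[0,0,0,0,0.4,0,0,0,0,0.4]'; python3 -c "
from h import *
go(573,38.5,190,88)"; python3 held.py
```

```text
clock: 9.4
tcp_pos: [574.0, 39.6, 205.6]
eef_rot: [-179.8, 0.0, 88.1]
ft_force: [0.0, 0.7, -1.2]
opening: 46.3
finger_force: 30.0
clock: 9.6
tcp_pos: [575.4, 39.9, 208.3]
eef_rot: [179.9, -0.0, 88.1]
ft_force: [-0.1, -0.2, 0.2]
opening: 46.1
finger_force: 30.0
pos [575.37  39.94 208.31] rpy [ 1.7989e+02 -1.0000e-02  8.8080e+01] t 9.6 F [-0.1 -0.2  0.2] units [-0.061 -0.094  0.732] turn 0.0015
0.75 [320.5 258.4  95.2  98. ] medz -1.1833961004826108 depth c-tcp [-0.18 -0.33] [46.  47.1] box-tcp [0.06 3.44]
ell 320.3493347167969 259.64044189453125 (94.64427185058594, 94.90315246582031) [-0.04  2.79]
```

```bash
for i in 1 2 3 4; do python3 -m creep '[0,0,0,0,0.4]'|sed -n 2p; python3 -c "
from h import *
go(573,38.5,190,88)"; done
```

```text
tcp_pos: [575.0, 39.8, 207.9]
pos [575.03  39.79 207.89] rpy [179.93   0.    88.08] t 9.8 F [ 0.3 -0.1 -0.4] units [-0.054 -0.08   0.716] turn 0.0014
tcp_pos: [574.9, 39.7, 207.6]
pos [574.87  39.74 207.58] rpy [179.96   0.    88.07] t 9.9 F [ 1.3 -0.3  0.2] units [-0.052 -0.074  0.703] turn 0.0013
tcp_pos: [574.8, 39.8, 207.4]
pos [574.79  39.79 207.37] rpy [179.98   0.    88.09] t 10.0 F [-0.5 -1.7 -1.2] units [-0.054 -0.07   0.695] turn 0.0015
tcp_pos: [574.7, 39.7, 207.2]
pos [574.74  39.75 207.21] rpy [179.99   0.    88.08] t 10.1 F [ 0.3  0.1 -1. ] units [-0.052 -0.068  0.688] turn 0.0014
```

```bash
python3 -m creep '[-0.05,-0.07,0.2,0,0.4, 0,0,0.2,0,0.4, 0,0,0.2,0,0.4, 0,0,0.09,0,0.4, 0,0,0,0,0.4, 0,0,0,0,0.4,0,0,0,0,0.4]'; for i in 1 2 3; do python3 -m creep '[0,0,0.06,0,0.4,0,0,0.06,0,0.4]' | sed -n '2p;4p'; done
```

```text
clock: 10.8
tcp_pos: [573.1, 38.7, 190.0]
eef_rot: [180.0, -0.0, 88.1]
ft_force: [-0.0, 0.4, -0.1]
opening: 46.2
finger_force: 30.0
tcp_pos: [573.0, 38.6, 187.0]
ft_force: [0.6, -0.7, -0.5]
tcp_pos: [572.9, 38.6, 183.7]
ft_force: [-0.6, 0.3, -0.7]
tcp_pos: [572.9, 38.6, 180.7]
ft_force: [-0.1, -0.2, -0.9]
```

```bash
for i in 1 2 3 4 5 6; do python3 -m creep '[0,0,0.02,0,0.4,0,0,0.02,0,0.4]' | sed -n '2p;4p'; done
```

```text
tcp_pos: [572.9, 38.6, 179.8]
ft_force: [-0.9, -0.3, -0.5]
tcp_pos: [573.0, 38.6, 178.9]
ft_force: [0.5, -0.4, -0.4]
tcp_pos: [572.9, 38.6, 177.9]
ft_force: [0.7, 0.1, -1.1]
tcp_pos: [572.9, 38.6, 176.8]
ft_force: [-0.6, -0.2, -1.2]
tcp_pos: [573.1, 38.5, 176.0]
ft_force: [0.5, -0.3, 0.4]
tcp_pos: [573.3, 38.5, 175.3]
ft_force: [0.2, -0.3, 4.5]
```

```bash
python3 -m creep '[0,0,-0.01,0,0.5,0,0,0,0,0.58,0,0,0,0,0.68,0,0,0,0,0.75,0,0,0,0,0.75,0,0,0,0,0.75]'; python3 -m creep '[0,0,-0.3,0,0.75,0,0,-0.8,0,0.75,0,0,-0.8,0,0.3,0,0,-0.6,0,0, 0,0,0,0,0,0,0,0,0,0,0,0,0,0,0,0,0,0,0,0]'
cat > look.py <<'E'
from h import *
import sys
im,d=grab_frame("wrist"); cv2.imwrite(f"pics/{sys.argv[1]}.png",im[:,:,::-1])
for r in models.silhouettes("wrist","bearing_1"):
    P=cloud("wrist",d,r["pixels"]); z=np.median(P[:,2]); T=P[abs(P[:,2]-z)<4]
    A=np.c_[T[:,:2]-T[:,:2].mean(0),np.ones(len(T))]; k=np.linalg.lstsq(A,T[:,2],rcond=None)[0]
    print(round(r["score"],2),np.round(r["box"]),"ztop",z.round(1),"c",((T.min(0)+T.max(0))/2)[:2].round(1),np.ptp(T[:,:2],axis=0).round(1),"slope",k[:2].round(3))
go(573,38.5,190,88)
E
python3 look.py p1
```

```text
clock: 13.2
tcp_pos: [572.8, 38.6, 175.0]
eef_rot: [-180.0, -0.0, 88.1]
ft_force: [0.4, 0.4, 0.7]
opening: 66.1
finger_force: 0.0
clock: 14.0
tcp_pos: [572.5, 38.5, 236.7]
eef_rot: [-179.9, 0.0, 88.1]
ft_force: [0.6, -0.0, -0.1]
opening: 21.2
finger_force: 0.0
0.93 [322. 223.  69.  72.] ztop 105.6 c [573.3  38.2] [46.6 47.1] slope [-0.01  -0.007]
pos [572.67  38.59 236.92] rpy [-179.93    0.     88.09] t 14.1 F [0.3 0.8 0.3] units [-0.003  0.016  1.877] turn 0.0016
```

```bash
sleep 0; ls pics
```

```text
crop.png
m1.png
m2.png
p1.png
scene0.png
top0.png
w1.png
w2.png
```

```bash
python3 -m creep '[0,0,0.4,0,0,0,0,0.5,0,0,0,0,0.5,0,0,0,0,0.4,0,0,0,0,0,0,0,0,0,0,0,0,0,0,0,0,0,0,0,0,0,0]'; for i in 1 2 3 4; do python3 -m creep '[0,0,0.04,0,0,0,0,0.04,0,0]' | sed -n '2p;4p;5p'; done
```

```text
clock: 14.9
tcp_pos: [573.2, 38.7, 193.2]
eef_rot: [179.9, -0.0, 88.1]
ft_force: [0.2, -0.5, 0.0]
opening: 0.5
finger_force: 0.0
tcp_pos: [573.1, 38.6, 190.9]
ft_force: [-0.1, 1.0, 0.1]
opening: 0.5
tcp_pos: [573.0, 38.6, 188.6]
ft_force: [0.3, 0.5, -0.4]
opening: 0.6
tcp_pos: [573.0, 38.6, 186.6]
ft_force: [-0.8, 0.6, 5.0]
opening: 0.7
tcp_pos: [573.1, 38.8, 185.2]
ft_force: [-1.7, 0.3, 6.2]
opening: 0.5
```

```bash
for i in 1 2 3 4 5; do python3 -m creep '[0,0,0.04,0,0,0,0,0.04,0,0]' | sed -n '2p;4p'; done
```

```text
tcp_pos: [573.2, 38.8, 183.4]
ft_force: [-1.4, -0.5, 8.5]
tcp_pos: [573.2, 38.9, 181.6]
ft_force: [-1.0, 0.2, 9.4]
tcp_pos: [573.3, 38.8, 179.5]
ft_force: [-1.6, -0.5, 7.6]
tcp_pos: [573.3, 38.8, 177.5]
ft_force: [-1.9, -0.4, 8.0]
tcp_pos: [573.3, 38.8, 175.5]
ft_force: [-2.2, 0.7, 7.8]
```

```bash
for i in 1 2 3 4 5 6; do python3 -m creep '[0,0,0.04,0,0,0,0,0.04,0,0]' | sed -n '2p;4p'; done
```

```text
tcp_pos: [573.3, 38.8, 173.5]
ft_force: [-1.3, -0.3, 8.2]
tcp_pos: [573.3, 38.8, 171.6]
ft_force: [-2.6, -0.1, 8.8]
tcp_pos: [573.3, 38.8, 169.6]
ft_force: [-2.4, -0.6, 9.3]
tcp_pos: [573.3, 38.8, 167.6]
ft_force: [-1.6, -0.9, 10.0]
tcp_pos: [573.3, 38.8, 165.4]
ft_force: [-2.7, -0.5, 7.4]
tcp_pos: [573.3, 38.8, 163.4]
ft_force: [-1.1, -0.1, 5.9]
```

```bash
python3 -m creep '[0,0,0.02,0,0,0,0,0,0,0]'| sed -n '2p;4p'; for i in 1 2 3 4 5 ; do python3 -m creep '[0,0,-0.02,0,0,0,0,-0.02,0,0]' | sed -n '2p;4p'; done; python3 -m creep '[0,0,-0.4,0,0,0,0,-1,0,0,0,0,-1,0,0.4,0,0,-0.6,0,1,0,0,0,0,1,0,0,0,0,1,0,0,0,0,1]'; python3 look.py q1
```

```text
tcp_pos: [573.3, 38.8, 162.9]
ft_force: [-2.0, 0.1, 6.2]
tcp_pos: [573.3, 38.8, 163.9]
ft_force: [-1.9, 0.6, 7.7]
tcp_pos: [573.3, 38.8, 164.9]
ft_force: [-1.0, -0.6, 6.8]
tcp_pos: [573.3, 38.8, 165.9]
ft_force: [-1.5, 0.2, 6.4]
tcp_pos: [573.3, 38.8, 166.9]
ft_force: [-1.1, -0.7, 5.9]
tcp_pos: [572.9, 38.6, 167.1]
ft_force: [-0.3, -0.5, -0.4]
clock: 19.8
tcp_pos: [572.3, 38.4, 240.9]
eef_rot: [-179.9, 0.0, 88.1]
ft_force: [0.3, 0.6, -0.4]
opening: 36.6
finger_force: 0.0
0.64 [323. 210.  64.  68.] ztop 85.3 c [573.4  38.6] [46.2 46.6] slope [0.    0.001]
pos [572.45  38.47 240.96] rpy [-1.7989e+02  1.0000e-02  8.8090e+01] t 19.9 F [0.2 0.3 0.6] units [2.000e-03 2.600e-02 2.039e+00] turn 0.0016
```

```bash
python3 -m creep '[0.9,-0.6,0,0,1,0.9,-0.6,0,0,1,0.9,-0.6,0,0,1,0.9,-0.6,0,0,1,0.9,-0.6,0,0,1,0.9,-0.6,0,0,1,0.9,-0.6,0,0,1,0.9,-0.6,0,0,1]'; python3 -m creep '[0.9,-0.5,0.6,0,1,0,0,0.9,0,1,0,0,0,0,1,0,0,0,0,1,0,0,0,0,1,0,0,0,0,1]';  sed -i 's/T\[:,:2\].mean(0),np.ones/T[:,:2].mean(0),np.ones/;s/abs(P\[:,2\]-z)<4/abs(P[:,2]-z)<3/' look.py; sed -i 's/^go.*/go(447,246,83,88)/' look.py;  python3 look.py b0
```

```text
clock: 20.7
tcp_pos: [458.1, 223.2, 241.5]
eef_rot: [-179.9, 0.0, 88.1]
ft_force: [0.3, 0.1, 0.1]
opening: 87.8
finger_force: 0.0
clock: 21.3
tcp_pos: [447.9, 245.1, 205.4]
eef_rot: [179.9, -0.0, 88.0]
ft_force: [0.4, 0.4, 0.2]
opening: 87.6
finger_force: 0.0
0.79 [420. 147.  59.  57.] ztop 12.6 c [529.1 284.9] [45.9 45.2] slope [-0.001  0.002]
0.59 [318. 195.  54.  58.] ztop 12.7 c [446.8 246.7] [46.1 46.7] slope [ 0.001 -0.002]
0.32 [429. 365.  67.  41.] ztop 11.4 c [552.9  75.8] [59.1 49.9] slope [ 0.005 -0.001]
pos [447.78 245.16 205.26] rpy [ 1.7994e+02 -2.0000e-02  8.8030e+01] t 21.4 F [-0.1  0.6 -1.5] units [ 0.031 -0.037  4.891] turn 0.0006
```

```bash
python3 -m creep '[0.05,-0.04,1,0,1, 0,0,1,0,1, 0,0,1,0,1, 0,0,1,0,1, 0,0,0.6,0,1, 0,0,0.27,0,1, 0,0,0,0,1, 0,0,0,0,1]' && python3 -m creep '[0,0,0,0,0.4,0,0,0,0,0.4,0,0,0,0,0.4,0,0,0,0,0.4,0,0,0,0,0.4,0,0,0,0,0.4,0,0,0,0,0.4,0,0,0,0,0.4]'; python3 -m creep '[0,0,-0.4,0,0.4, 0,0,-1,0,0.4, 0,0,-1,0,0.4, 0,0,-1,0,0.4, 0,0,-1,0,0.4, 0,0,-1,0,0.4,0,0,0,0,0.4,0,0,0,0,0.4]'; python3 -c "
from h import *
go(573.3,38.6,208,88)"; python3 held.py
```

```text
clock: 22.2
tcp_pos: [446.7, 247.0, 83.7]
eef_rot: [179.9, -0.0, 88.1]
ft_force: [0.7, 0.3, -0.2]
opening: 87.6
finger_force: 0.0
clock: 23.0
tcp_pos: [446.4, 246.7, 82.9]
eef_rot: [180.0, 0.0, 88.1]
ft_force: [0.2, 0.7, 2.0]
opening: 46.1
finger_force: 30.0
clock: 23.8
tcp_pos: [446.3, 246.5, 218.2]
eef_rot: [179.9, -0.0, 88.1]
ft_force: [0.1, 1.4, -1.7]
opening: 46.2
finger_force: 30.0
pos [446.28 246.48 218.18] rpy [179.95  -0.    88.07] t 23.8 F [ 0.1  1.4 -1.7] units [-8.14   5.357  0.412] turn 0.0013
0.91 [321.1 258.1  94.8  97.8] medz -1.1650589155825628 depth c-tcp [-0.32  0.  ] [46.7 47.1] box-tcp [0.04 3.65]
ell 320.6589660644531 259.220947265625 (94.63057708740234, 95.37294006347656) [-0.19  3.07]
```

```bash
python3 -m creep '[-0.9,0.6,0,0,0.4,-0.9,0.6,0,0,0.4,-0.9,0.6,0,0,0.4,-0.9,0.6,0,0,0.4,-0.9,0.6,0,0,0.4,-0.9,0.6,0,0,0.4,-0.9,0.6,0,0,0.4,-0.9,0.6,0,0,0.4]'; python3 -m creep '[-0.6,0.35,0.2,0,0.4,-0.34,0.2,0.2,0,0.4,0,0,0,0,0.4,0,0,0,0,0.4,0,0,0,0,0.4,0,0,0,0,0.4,0,0,0,0,0.4,0,0,0,0,0.4]';python3 -c "
from h import *
go(573.1,38.6,188,88)"
```

```text
clock: 24.7
tcp_pos: [560.0, 61.7, 216.3]
eef_rot: [-179.8, 0.0, 88.1]
ft_force: [-0.0, 0.4, -1.3]
opening: 46.3
finger_force: 30.0
clock: 25.5
tcp_pos: [573.1, 39.2, 208.1]
eef_rot: [180.0, 0.0, 88.1]
ft_force: [-1.2, -0.2, -0.8]
opening: 46.4
finger_force: 30.0
pos [573.15  39.24 208.13] rpy [179.98   0.    88.12] t 25.5 F [-1.2 -0.2 -0.8] units [-0.026 -0.001  0.805] turn 0.0021
```

Now down to 185, then feeling for the nest (expected around 175.5).

```bash
python3 -m creep '[-0.026,0,0.3,0,0.4, 0,0,0.3,0,0.4, 0,0,0.2,0,0.4, 0,0,0.1,0,0.4, 0,0,0.04,0,0.4,0,0,0,0,0.4,0,0,0,0,0.4,0,0,0,0,0.4]'|sed -n '2p;4p'; for i in 1 2 3 4; do python3 -m creep '[0,0,0.04,0,0.4,0,0,0.04,0,0.4]' | sed -n '2p;4p'; done
```

```text
tcp_pos: [573.3, 38.2, 184.6]
ft_force: [-0.6, -0.3, -1.4]
tcp_pos: [573.2, 38.2, 182.5]
ft_force: [0.4, -0.4, -1.5]
tcp_pos: [573.2, 38.2, 180.3]
ft_force: [0.2, -0.3, -1.1]
tcp_pos: [573.1, 38.2, 178.3]
ft_force: [-0.2, -0.2, -0.9]
tcp_pos: [573.2, 38.2, 176.3]
ft_force: [0.5, -0.7, -0.4]
```

```bash
python3 -m creep '[0,0,0.02,0,0.4,0,0,0.02,0,0.4]' | sed -n '2p;4p'; python3 -m creep '[0,0,0.01,0,0.4,0,0,0,0,0.4]' | sed -n '2p;4p'; python3 -m creep '[0,0,0,0,0.5,0,0,0,0,0.58,0,0,0,0,0.68,0,0,0,0,0.75,0,0,0,0,0.75,0,0,0,0,0.75]'; python3 -m creep '[0,0,-0.3,0,0.75,0,0,-0.8,0,0.75,0,0,-0.8,0,0.3,0,0,-0.6,0,0, 0,0,0,0,0,0,0,0,0,0,0,0,0,0,0,0,0,0,0,0]'; python3 look.py p2;python3 -c "
from h import *
go(573.3,38.6,192,88)"
```

```text
tcp_pos: [573.3, 38.1, 175.5]
ft_force: [0.2, -0.4, 1.6]
tcp_pos: [573.3, 38.1, 175.4]
ft_force: [-0.8, -1.0, 1.4]
clock: 28.1
tcp_pos: [573.1, 38.2, 175.1]
eef_rot: [-180.0, -0.0, 88.1]
ft_force: [-0.1, -0.8, -0.1]
opening: 65.8
finger_force: 0.0
clock: 28.9
tcp_pos: [572.7, 38.1, 236.7]
eef_rot: [-179.9, 0.0, 88.1]
ft_force: [0.6, 0.1, 0.0]
opening: 21.3
finger_force: 0.0
0.93 [322. 221.  70.  73.] ztop 105.4 c [573.7  38.5] [46.2 46.3] slope [-0.003  0.006]
0.66 [325. 206.  57.  51.] ztop 84.3 c [575.   43.6] [40.4 36.4] slope [ 0.006 -0.005]
pos [572.89  38.15 236.9 ] rpy [-179.93    0.     88.09] t 29.0 F [-0.4 -0.3  0.3] units [ 8.142 -5.302  6.163] turn 0.0016
pos [572.89  38.15 236.9 ] rpy [-179.93    0.     88.09] t 29.0 F [-0.4 -0.3  0.3] units [0.019 0.018 1.796] turn 0.0016
```

```bash
python3 -m creep '[0.02,0.01,0.4,0,0,0,0,0.5,0,0,0,0,0.5,0,0,0,0,0.4,0,0,0,0,0,0,0,0,0,0,0,0,0,0,0,0,0,0,0,0,0,0]'|sed -n '2p;4p;5p'; for i in 1 2 3 4 5 6 7; do python3 -m creep '[0,0,0.04,0,0,0,0,0.04,0,0]' | sed -n '2p;4p'; done
```

```text
tcp_pos: [573.7, 38.8, 193.2]
ft_force: [1.1, -0.4, 0.6]
opening: 0.4
tcp_pos: [573.6, 38.6, 190.9]
ft_force: [-0.1, -0.2, -0.0]
tcp_pos: [573.4, 38.7, 188.6]
ft_force: [0.7, -0.2, -0.3]
tcp_pos: [573.5, 38.7, 186.6]
ft_force: [-1.6, -0.6, 5.0]
tcp_pos: [573.7, 38.9, 185.4]
ft_force: [-2.2, 0.1, 8.0]
tcp_pos: [573.8, 38.9, 183.7]
ft_force: [-2.6, -0.7, 10.4]
tcp_pos: [573.8, 39.0, 181.8]
ft_force: [-2.5, -0.8, 11.8]
tcp_pos: [573.9, 39.0, 179.6]
ft_force: [-1.6, 1.0, 8.0]
```

```bash
for i in 1 2 3 4 5; do python3 -m creep '[0,0,0.04,0,0,0,0,0.04,0,0]' | sed -n '2p;4p'; done;  python3 -m creep '[0,0,0.02,0,0,0,0,0,0,0]' | sed -n '2p;4p'
```

```text
tcp_pos: [573.8, 39.0, 177.6]
ft_force: [-1.2, -0.1, 8.1]
tcp_pos: [573.9, 39.0, 175.7]
ft_force: [-2.6, 0.1, 9.0]
tcp_pos: [573.9, 39.0, 173.7]
ft_force: [-2.3, -0.3, 9.3]
tcp_pos: [573.8, 39.0, 171.7]
ft_force: [-2.5, -0.3, 9.4]
tcp_pos: [573.8, 39.0, 169.7]
ft_force: [-2.8, 0.1, 9.0]
tcp_pos: [573.9, 39.0, 169.1]
ft_force: [-2.2, 0.6, 6.2]
```

```bash
for i in 1 2 3 ; do python3 -m creep '[0,0,0.02,0,0,0,0,0,0,0]' | sed -n '2p;4p'; done;  python3 -m creep '[0,0,0.01,0,0,0,0,0,0,0]' | sed -n '2p;4p'; python3 -m creep '[0,0,0.01,0,0,0,0,0,0,0]' | sed -n '2p;4p'
```

```text
tcp_pos: [573.9, 39.0, 168.6]
ft_force: [-1.4, 0.7, 8.0]
tcp_pos: [573.9, 39.0, 168.1]
ft_force: [-2.2, -0.4, 7.7]
tcp_pos: [573.8, 39.0, 167.6]
ft_force: [-1.3, -0.3, 7.7]
tcp_pos: [573.8, 38.9, 167.0]
ft_force: [-0.4, 1.3, 5.1]
tcp_pos: [573.9, 39.0, 166.8]
ft_force: [-2.5, 0.3, 7.2]
```

```bash
for i in 1 2 3; do python3 -m creep '[0,0,0.01,0,0,0,0,0,0,0]' | sed -n '2p;4p';done
```

```text
tcp_pos: [573.9, 38.9, 166.6]
ft_force: [-0.2, 0.6, 7.0]
tcp_pos: [573.9, 39.0, 166.3]
ft_force: [-0.4, -0.0, 8.0]
tcp_pos: [573.9, 39.0, 166.1]
ft_force: [-1.7, 0.2, 7.7]
```

```bash
for i in 1 2; do python3 -m creep '[0,0,0.01,0,0,0,0,0,0,0]' | sed -n '2p;4p';done
```

```text
tcp_pos: [573.9, 39.0, 166.0]
ft_force: [-1.1, -0.1, 7.7]
tcp_pos: [573.9, 39.0, 165.9]
ft_force: [-1.8, -0.8, 10.9]
```

```bash
for i in 1 2; do python3 -m creep '[0,0,0.01,0,0,0,0,0,0,0]' | sed -n '2p;4p';done
```

```text
tcp_pos: [573.9, 39.0, 165.8]
ft_force: [-3.5, 0.1, 11.0]
tcp_pos: [573.9, 39.0, 165.7]
ft_force: [-2.9, -0.3, 12.7]
```

On the rubber now. Back off slowly, watching where contact is lost (snapped if near 167), then check.

```bash
for i in 1 2 3 4 5; do python3 -m creep '[0,0,-0.02,0,0,0,0,0,0,0]' | sed -n '2p;4p';done; python3 -m creep '[0,0,-0.05,0,0,0,0,-0.05,0,0]' | sed -n '2p;4p'; python3 -m creep '[0,0,-0.4,0,0,0,0,-1,0,0,0,0,-1,0,0,0,0,-0.6,0,0,0,0,0,0,0,0,0,0,0,0]'|sed -n '1p;2p;4p'; python3 look.py q2
```

```text
tcp_pos: [573.9, 39.0, 165.9]
ft_force: [-1.9, 0.6, 9.9]
tcp_pos: [573.9, 39.0, 166.2]
ft_force: [-2.1, -0.0, 7.4]
tcp_pos: [573.9, 38.9, 166.6]
ft_force: [-0.3, 0.8, 6.8]
tcp_pos: [573.9, 38.9, 166.9]
ft_force: [-0.8, 1.3, 6.6]
tcp_pos: [573.6, 38.8, 167.0]
ft_force: [0.6, -0.5, 4.3]
tcp_pos: [573.0, 38.4, 169.0]
ft_force: [0.5, -0.6, -0.3]
clock: 36.6
tcp_pos: [573.2, 38.4, 244.1]
ft_force: [-0.8, -0.7, 0.8]
0.81 [321. 208.  59.  63.] ztop 84.4 c [572.7  40.2] [46.1 43.5] slope [-0.003  0.004]
0.67 [323. 195.  21.  47.] ztop 65.2 c [572.5  44.7] [17.6 33.8] slope [-0.013 -0.001]
pos [572.84  38.43 243.21] rpy [-1.7989e+02  2.0000e-02  8.8090e+01] t 36.7 F [-0.6 -0.6 -0.2] units [ 8.133 -5.296  6.415] turn 0.0015
```

View pics/q2.png

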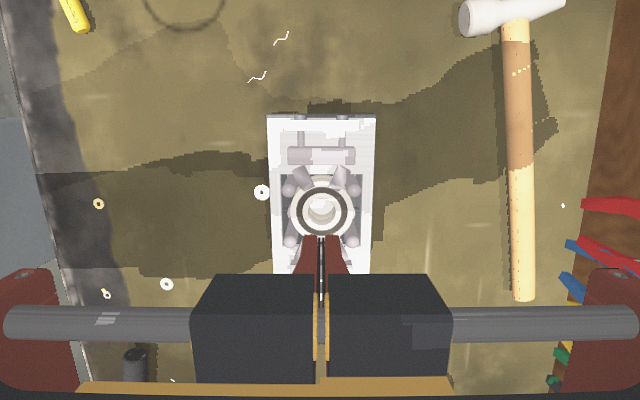

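The picture shows the top bearing at (321, 208), flat under the four prongs. Contact was lost at the same height as with the first bearing (167.0), so it is held.

```bash
python3 -c "
from station import ticket
print(ticket.hand_in())"
```

```text
the job is handed in; nothing more can be done
None
```

Both bearings are loaded in the magazine, one on the other and held flat under the lips; the most press force I read was about 13 N, and I handed the job in at about 37 s, with no verdict shown.

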